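# Shut the tackle box flap and hold its lock turned with the key

### The arm

A 6-joint arm with a two-finger parallel gripper is mounted at the origin on the work surface. World frame = base frame: x ahead of the robot, y to its left, z up, the work surface at z = 0. Lengths are in m, angles in rad, forces in N, time in s.
With the tool pointing down it reaches from about 0.425 to 0.95 m from the base axis. Payload 3.5 kg.
Tool frame: the origin (TCP) lies midway between the tips of the shut fingers; the grasp point (between the pads) lies ctrl.grasp_offset behind it (ctrl.grasp_offset is the distance from the TCP to the grasp point, in m); x points along the fingers, y is the direction in which the jaws open and shut, and the axes are right-handed (so a half turn about x gives the same grasp; the last joint's range is limited). The gripper opens to 85 mm and grips with 20 to 120 N. Pads are 22 mm wide; open, the fingers measure 114 mm over their backs; the gripper's body (76 mm by 85 mm) begins 54 mm behind the grasp point. The pads swing forward as they close: fully open they stand 13 mm farther back than shut.
Start: joints at [-1.494, 0.286, 1.577, -0, 1.279, -0.15], TCP at [0.152, -0.658, 0.231] pointing down, gripper open.
Joint ranges: [-2.77, 2.77], [-0.9, 2.22], [0.21, 2.48], [-1.53, 4.67], [0.24, 2.81], [-2.84, 2.84]. Speed limits (rad/s): [2.79, 2.79, 3.14, 3.14, 3.14, 3.14].

### API

Orientations are given as a unit quaternion [x, y, z, w].
In Python, from plant import readout, read_camera, sign_off, ctrl gives the robot as it stands.
- The arm moves only by the tool drive_tool, never from a script. Its argument "steps" is a list of rows, each a list of 5 numbers: the shift along the tool's x, y, z in cm, then the turn about the tool's x in degrees, then the opening, from 0 (shut) to 1 (fully open). A call has 1 to 10 rows; each row shifts and turns the commanded pose from where the row before left it, along the tool's axes as they then stand; what a row does not reach is not made up. A row lasts 1/10 s, in which the tool goes at most 50 mm and 8.59 degrees, less where a joint would pass 70% of its speed; a pose out of reach is approached as far as the arm can. A call is refused whole if a number of a shift passes 5 or a number of a turn 8.59, either way. A call with a gripper value outside its range is refused whole. The fingers move at their own pace and stop on an object; "force" is the grip in N (left out, the last holds). Time passes only in rows, so rows that do not move let the fingers close. It gives the time, the measured TCP pose, the force and the opening at its end, in the units of the state.
- readout.get_state(): the state, without advancing time (a new reading comes with each control period).
- read_camera(name): name is "scene" or "top" or "wrist"; returns a dict with "frame" (400x640x3 uint8, red, green, blue), "vertical_fov" (degrees; the focal length in pixels is half the picture's height over the tangent of half this angle, whatever the lens; pixels are square), "cx", "cy" (the principal point, pixels), "eye" and "orientation" of the camera in the world. Camera axes: x right, y up, looking along -z (the intrinsics and any distortion apply to the point x, -y, -z); pixel columns grow to the right and rows downward; lengths in m; the calibration is good to about 2 mm. A picture is of the moment at which its call begins. There is no depth.
- sign_off(): hands the job in, once; it reports no verdict.
The state is a dict: "time": time; "qpos": joint angles; "dq": joint speeds; "joint_efforts": joint torques, N m; "eef_pos": TCP position; "tcp_rot": TCP orientation; "contact_force": force on the tool from outside, world axes, zero at the start; "wrist_torque": the same for the moment, N m; "opening": opening from 0.0 (shut) to 1.0 (fully open).
Only numpy, scipy, OpenCV 4.12 (cv2) and the standard library are available. Lean on these libraries where they do the work, as an engineer would, in place of code of your own. Each camera call takes 0.05 s, during which the arm holds its last target. There are 200 camera calls.

### The job

Push the front flap of the white tackle box up until it is shut. Then take the key out of its wooden block, push it all the way down into the lock in the top of the box (two sticky pins resist: press on and wiggle a little), and only then turn it a quarter turn clockwise, seen from above, to the stop. The lock springs back, so finish still gripping the key with the lock held turned, the flap still shut and the other things on the table left where they are.

Things in the scene. Friction and masses are not known exactly. Their poses are not given: they have to be found in the camera images.
- flap (a joint): Hinge of the flap, rad: 0 shut (upright, flush with the front of the box), growing as its upper edge comes down towards the robot; it starts part-open, at 0.4 to 0.85. The stiff hinge stays where it is left; about 2 N at the upper edge moves it. Mechanical stop at 0; up to 0.08 counts as shut.
- flap_hinge (a point): Middle of the flap's hinge line, at its bottom, 16 mm above the table. Axes turn with the flap: z up along the panel, y along the hinge, -x out of its outer face. The white flap is 222 mm wide, 8 mm thick (hinge line in mid-thickness) and 112 mm high.
- flap_edge (a point): Middle of the flap's upper edge on its outer face, 112 mm from the hinge line; axes as flap_hinge. A small finger lip 80 mm wide (along y) and 8 mm high stands out 6 mm from the outer face there, 1 to 9 mm below the edge.
- keyhole (a point): Centre of the keyhole, on the top face of the lock's round brass plug (33 mm across), 145 mm above the table. Axes turn with the plug: z up; x along the slot's long side, pointing from the box's front to its back when unturned. The vertical slot is 14 (x) by 6.6 mm (y), 34 mm deep. Sticky sprung round pins stick 3 mm into its short sides 10 and 21 mm down; each takes 3 to 10 N of push to pass.
- tacklebox: The fixed white tackle box, 170 mm front to back (x), 240 mm wide (y); origin under its centre, -x is the flap side. Its flat top is 140 mm above the table; the keyhole lies in the top, 45 mm behind the front and midway across. A carrying handle 30 mm high and 120 mm wide stands 80 mm behind the keyhole.
- lock (a joint): Turn of the plug, rad: 0 at rest, growing clockwise seen from above, up to a stop at 1.5. A spring of 0.03 N m at 0 rising to 0.12 N m at the stop returns it. More than 1.25 counts as a quarter turn. The key has up to about 0.15 rad of play in the slot, so the hand turns that much more than the plug.
- key_bow (a point): Centre of the key's black plastic head, 28 mm (x) by 11 mm (y, the thin way, to be gripped) by 36 mm (z). Axes: z up along the key (blade down), x along the blade's width. Starts upright in the block, its centre 59 mm above the table. The head's underside lies 18 mm below this point. Key mass 40 g. The key fits the slot either way round (x along or against the slot's x).
- key_tip (a point): Lower end of the key's steel blade, 53 mm below key_bow; same axes. The blade is 12 mm (x) by 5 mm (y), its last 5 mm stepped down to 7 by 3.6 mm; it is 30 mm long, then comes a collar 22 by 12 by 5 mm which sits on the plug when the key is fully home (tip 30 mm below keyhole; 27 mm is enough).
- key: The whole key; origin at the blade's tip, z up along the key.
- block: Fixed wooden block that the key stands in, 64 (x) by 52 (y) by 36 mm high; origin at the centre of its underside. Its slot, 14.5 (x) by 7.5 mm, goes right through; the key's collar rests on its top, so lift the key 35 mm or more straight up.
- saucer: Bystander: white ceramic saucer, 110 mm across, 16 mm high; origin under its centre.
- torch: Bystander: black torch lying along its x, 130 mm long, 33 mm thick; origin on the table under its middle.
- spatula: Bystander: steel sculpting spatula lying along its x, 160 mm long.
- pot: Bystander: closed paint pot, 36 mm across, 45 mm high; origin under its centre.
- jar: Bystander: closed glass jar, 66 mm across, 85 mm high; origin under its centre.
- tape: Bystander: roll of paper tape lying flat, 64 mm across, 20 mm high; origin under its centre.

How it is judged:
By the outcome, as a careful person would: the job done as asked, in the order asked, and still so for the second after the job is handed in, while the arm keeps its last pose, push and grip.
It also fails if it takes over 72 s, if anything falls off the work surface, if the arm or the gripper's body presses on something with over 40 N, if the wrist force passes 120 N, or if a joint passes its speed limit or range.

## Working session

There is one attempt and no reset: what is moved stays moved. The work goes in short steps, Python scripts to look and compute and a tool call to move; the robot and the scene stay as the last step left them, time stands still between calls to the robot, and variables do not carry over. Pictures are saved under pics/ and viewed, about 8 in all and at most 12, crops included, and the job is handed in when it is done.

Besides the shell and the picture viewer there is one more tool, called after "Emit:" by a JSON object that holds its "name" and its "arguments", one argument or row to a line. drive_tool: Moves the arm, as the interface text tells. Its arguments: {"type":"object","properties":{"steps":{"type":"array","items":{"type":"array","items":{"type":"number"}}},"force":{"type":"number"}},"required":["steps"]}

```bash
ls; mkdir -p pics; python3 - <<'E'
from plant import readout, read_camera, ctrl
import cv2
print(readout.get_state()); print([a for a in dir(ctrl) if a[0]!='_'], ctrl.grasp_offset)
for n in ["scene","top","wrist"]:
    c=read_camera(n); print(n,{k:v for k,v in c.items() if k!='frame'})
    cv2.imwrite(f"pics/{n}0.png",c["frame"][:,:,::-1])
E
```

```text
pics
{'time': 0.0, 'qpos': array([-1.49399622e+00,  2.87184111e-01,  1.57821075e+00, -2.34165596e-05,
        1.27859971e+00, -1.49996650e-01]), 'dq': array([-0.00015557,  0.00014898,  0.00104103, -0.00108988, -0.00059103,
        0.00124342]), 'joint_efforts': array([ 4.13440341e-05, -4.05978870e+01, -2.92629308e+01, -9.39733172e-05,
        5.71514087e-03,  1.21608051e-05]), 'eef_pos': array([ 0.15175214, -0.65703045,  0.22991661]), 'tcp_rot': array([ 0.70258762,  0.08086427, -0.70254131,  0.07916641]), 'contact_force': array([ 0.81280186,  0.67226469, -0.07753386]), 'wrist_torque': array([-0.02179979, -0.01298139,  0.02584729]), 'opening': 1.002383927093034}
['Unreachable', 'grasp_offset'] 0.0187
scene {'vertical_fov': 54.92970869081317, 'cx': 315.7555695282219, 'cy': 199.5633720832721, 'eye': array([ 1.13366094, -0.14185489,  0.77492448]), 'orientation': array([0.27207372, 0.22924895, 0.58181442, 0.73137733])}
top {'vertical_fov': 57.37217218463563, 'cx': 320.44025106081654, 'cy': 192.82220600110068, 'eye': array([ 0.39460349, -0.04086083,  1.13321337]), 'orientation': array([-0.04938615,  0.04868686,  0.71348035, -0.69723481])}
wrist {'vertical_fov': 61.218522235652365, 'cx': 324.2698818753231, 'cy': 203.17309196446766, 'eye': array([ 0.22464045, -0.64024097,  0.37184981]), 'orientation': array([-0.1156363 ,  0.09354043, -0.61579791,  0.77373857])}
```

View pics/top0.png

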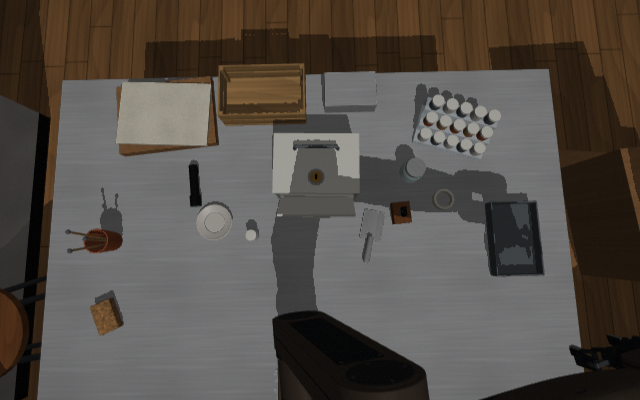

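View pics/scene0.png

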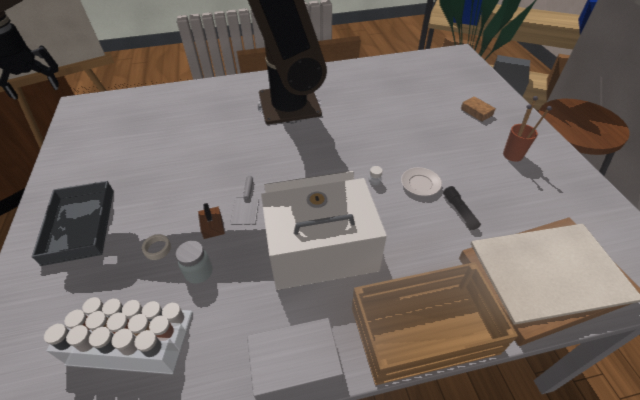

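Top view: box at about (316,163), keyhole (316,177), flap edge at about row 214, key and block (401,212), spatula (370,230), jar (413,168), pot (251,233). The scene view shows the key at (207,210) and the keyhole at (317,199).

```bash
cat > h.py <<'E'
import numpy as np, cv2
from scipy.spatial.transform import Rotation as R
from plant import readout, read_camera, ctrl
def foc(c): return 200/np.tan(np.radians(c["vertical_fov"])/2)
def ray(c,u,v):
    f=foc(c); d=np.array([(u-c["cx"])/f,-(v-c["cy"])/f,-1])
    return c["eye"],R.from_quat(c["orientation"]).apply(d)
def onz(c,u,v,z):
    e,d=ray(c,u,v); return e+d*(z-e[2])/d[2]
def proj(c,p):
    q=R.from_quat(c["orientation"]).inv().apply(np.asarray(p)-c["eye"]); f=foc(c)
    return c["cx"]+f*q[0]/-q[2], c["cy"]-f*q[1]/-q[2]
def tri(c1,p1,c2,p2):
    e1,d1=ray(c1,*p1); e2,d2=ray(c2,*p2)
    s=np.linalg.lstsq(np.c_[d1,-d2],e2-e1,rcond=None)[0]
    a=e1+s[0]*d1; b=e2+s[1]*d2; return (a+b)/2, np.linalg.norm(a-b)
def save(c,name,box=None,k=1):
    im=c["frame"][:,:,::-1]
    if box: im=im[box[1]:box[3],box[0]:box[2]]
    cv2.imwrite(f"pics/{name}.png",cv2.resize(im,None,fx=k,fy=k,interpolation=cv2.INTER_CUBIC))
E
python3 - <<'E'
from h import *
np.set_printoptions(precision=4,suppress=True)
t=read_camera("top"); s=read_camera("scene")
im=t["frame"][120:280,230:450]; im2=s["frame"][160:300,190:400]
a=cv2.resize(im[:,:,::-1],None,fx=3.4,fy=3.4,interpolation=cv2.INTER_CUBIC)
cv2.imwrite("pics/topc.png",a)
cv2.imwrite("pics/scenec.png",cv2.resize(im2[:,:,::-1],None,fx=3.8,fy=3.8,interpolation=cv2.INTER_CUBIC))
print("keyhole",onz(t,316,177,.145),onz(s,317,199,.145),tri(t,(316,177),s,(317,199)))
print("key",onz(t,402,211,.07),onz(s,206,206,.077))
print("corners",[onz(t,*p,.14)for p in[(272,134),(358,134),(359,192),(273,192)]])
print("flap edge",[onz(t,*p,.1)for p in[(276,215),(354,215)]])
# brass mask
hsv=cv2.cvtColor(t["frame"],cv2.COLOR_RGB2HSV)
E
```

```text
keyhole [ 0.5768 -0.0303  0.145 ] [ 0.5828 -0.0282  0.145 ] (array([ 0.578 , -0.0287,  0.1397]), np.float64(0.0030342994249196085))
key [ 0.4841 -0.278   0.07  ] [ 0.4827 -0.281   0.077 ]
corners [array([0.7032, 0.0907, 0.14  ]), array([ 0.6975, -0.1506,  0.14  ]), array([ 0.5332, -0.1473,  0.14  ]), array([0.5387, 0.0887, 0.14  ])]
flap edge [array([0.4785, 0.0857, 0.1   ]), array([ 0.4734, -0.135 ,  0.1   ])]
```

View pics/topc.png

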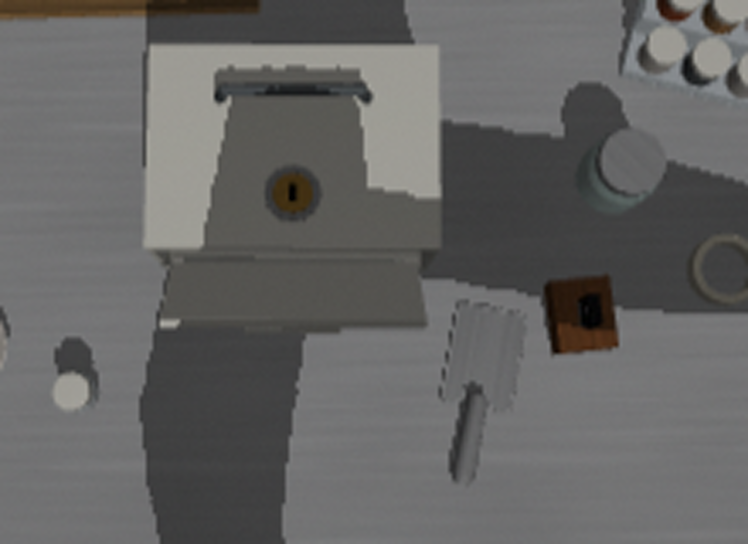

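View pics/scenec.png

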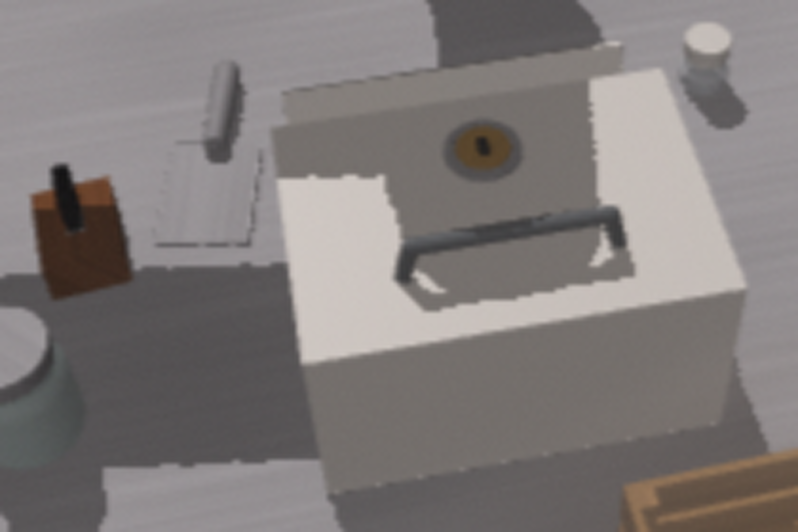

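Crops show: flap part-open and leaning at the robot, slot long side along world x, key in block with the head thin way about along y, box yaw about -1.5°. Next: plan the flap push.

```bash
cat >> h.py <<'E'
np.set_printoptions(precision=4,suppress=True)
def go(target=None,yaw=None):
    """shift in tool axes (cm) to target; tool-y yaw error (deg) to world yaw of tool y"""
    s=readout.get_state(); Rt=R.from_quat(s["tcp_rot"])
    M=Rt.as_matrix(); y=np.degrees(np.arctan2(M[1,1],M[0,1]))
    print("t",round(s["time"],2),"pos",s["eef_pos"],"yaw_y %.2f"%y,"q",s["qpos"],"F",s["contact_force"],"T",s["wrist_torque"],"open %.3f"%s["opening"])
    print("tilt: x axis",M[:,0])
    if target is not None: print("shift cm",Rt.inv().apply(np.asarray(target)-s["eef_pos"])*100)
    # tool x points down: +turn about tool x = clockwise from above -> world yaw decreases
    if yaw is not None: print("turn deg %.2f"%(y-yaw))
E
python3 - <<'E'
from h import *
go([.36,-.35,.23],-90); go([.36,-.35,.23],90)
print(R.from_quat(readout.get_state()["tcp_rot"]).as_matrix())
E
```

```text
t 0.25 pos [ 0.1518 -0.6574  0.2306] yaw_y -77.01 q [-1.494   0.2868  1.5774  0.      1.2786 -0.15  ] F [-0.4554  1.1823  0.5206] T [-0.0215 -0.0134 -0.0102] open 0.999
tilt: x axis [-0.0001  0.0012 -1.    ]
shift cm [  0.099  -25.2691 -27.2   ]
turn deg 12.99
t 0.25 pos [ 0.1518 -0.6574  0.2306] yaw_y -77.01 q [-1.494   0.2868  1.5774  0.      1.2786 -0.15  ] F [-0.4554  1.1823  0.5206] T [-0.0215 -0.0134 -0.0102] open 0.999
tilt: x axis [-0.0001  0.0012 -1.    ]
shift cm [  0.099  -25.2691 -27.2   ]
turn deg -167.01
[[-0.0001  0.2248 -0.9744]
 [ 0.0012 -0.9744 -0.2248]
 [-1.     -0.0012 -0.0002]]
```

Emit:
{"name": "drive_tool", "arguments": {
  "steps": [
    [0,-2.53,-2.72,0,0],
    [0,-2.53,-2.72,0,0],
    [0,-2.53,-2.72,0,0],
    [0,-2.53,-2.72,0,0],
    [0,-2.53,-2.72,0,0],
    [0,-2.53,-2.72,0,0],
    [0,-2.53,-2.72,0,0],
    [0,-2.53,-2.72,0,0],
    [0,-2.53,-2.72,0,0],
    [0,-2.53,-2.72,0,0]
  ]
}}

```text
time: 1.25
eef_pos: [0.3606, -0.3486, 0.2314]
tcp_rot: [0.703, 0.08, -0.702, 0.08]
contact_force: [-0.4, -0.1, -0.4]
opening: -0.003
```

Emit:
{"name": "drive_tool", "arguments": {
  "steps": [
    [0,0,0,-8.5,0],
    [0,0,0,-8.5,0],
    [0,0,0,-8.5,0],
    [0,0,0,-8.5,0],
    [0,0,0,-8.5,0],
    [0,0,0,-8.5,0],
    [0,0,0,-8.5,0],
    [0,0,0,-8.5,0],
    [0,0,0,-8.5,0],
    [0,0,0,-8.5,0]
  ]
}}

```text
time: 2.25
eef_pos: [0.3599, -0.3499, 0.2313]
tcp_rot: [0.462, 0.535, -0.462, 0.535]
contact_force: [0.8, 0.2, 0.0]
opening: 0.001
```

```bash
python3 - <<'E'
from h import *
go([.44,-.032,.2],90)
E
```

```text
t 2.25 pos [ 0.3599 -0.3499  0.2313] yaw_y 8.35 q [-0.9737 -0.1016  1.9939 -0.      1.2494 -1.1194] F [0.8485 0.178  0.0168] T [-0.0173 -0.0293  0.0043] open 0.001
tilt: x axis [-0.0001  0.0001 -1.    ]
shift cm [  3.1287  12.5414 -30.291 ]
turn deg -81.65
```

Emit:
{"name": "drive_tool", "arguments": {
  "steps": [
    [0.3,1.25,-3.03,0,0],
    [0.3,1.25,-3.03,0,0],
    [0.3,1.25,-3.03,0,0],
    [0.3,1.25,-3.03,0,0],
    [0.3,1.25,-3.03,0,0],
    [0.3,1.25,-3.03,0,0],
    [0.3,1.25,-3.03,0,0],
    [0.3,1.25,-3.03,0,0],
    [0.3,1.25,-3.03,0,0],
    [0.3,1.25,-3.03,0,0]
  ]
}}

```text
time: 3.25
eef_pos: [0.4417, -0.0312, 0.2014]
tcp_rot: [0.464, 0.533, -0.464, 0.534]
contact_force: [-0.6, -0.2, -0.4]
opening: -0.001
```

Emit:
{"name": "drive_tool", "arguments": {
  "steps": [
    [0,0,0,-8,0],
    [0,0,0,-8,0],
    [0,0,0,-8,0],
    [0,0,0,-8,0],
    [0,0,0,-8,0],
    [0,0,0,-8,0],
    [0,0,0,-8,0],
    [0,0,0,-8,0],
    [0,0,0,-8,0],
    [0,0,0,-8,0]
  ]
}}

```text
time: 4.25
eef_pos: [0.4415, -0.0325, 0.2013]
tcp_rot: [0.01, 0.707, -0.01, 0.707]
contact_force: [-0.2, 0.5, 0.3]
opening: -0.004
```

```bash
python3 - <<'E'
from h import *
go([.44,-.032,.105],88.5)
c=read_camera("wrist"); save(c,"w1"); print({k:v for k,v in c.items() if k!='frame'})
E
```

```text
t 4.25 pos [ 0.4415 -0.0325  0.2013] yaw_y 88.32 q [-0.3035 -0.221   2.1536  0.      1.209  -1.845 ] F [-0.1869  0.5368  0.2522] T [-0.0041 -0.0433 -0.0045] open -0.004
tilt: x axis [ 0. -0. -1.]
shift cm [ 9.6321  0.0495 -0.1512]
turn deg -0.18
{'vertical_fov': 61.218522235652365, 'cx': 324.2698818753231, 'cy': 203.17309196446766, 'eye': array([ 0.3665, -0.03  ,  0.3431]), 'orientation': array([-0.1062, -0.103 ,  0.6888,  0.7097])}
```

View pics/w1.png

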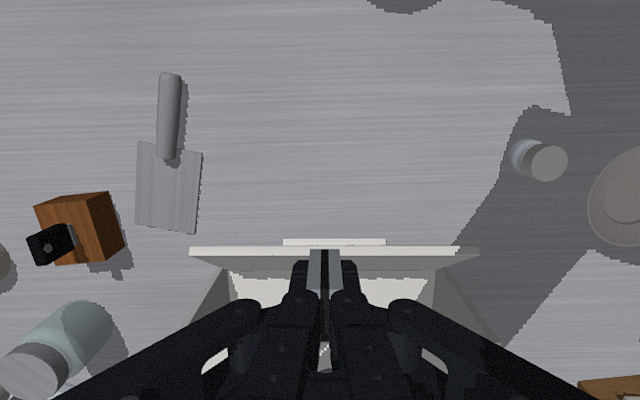

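Wrist view: lip at row about 240 (cols 283–385), flap edge row about 247 (cols 190–480), finger tips at (323,250), block with key at left (50,243).

```bash
python3 - <<'E'
from h import *
c=read_camera("wrist")
for z in (.09,.1,.11,.12): print(z,onz(c,334,239,z),onz(c,191,248,z)[1]-onz(c,479,248,z)[1], onz(c,334,239,z)[1])
print(proj(c,[.4415,-.0325,.2013]))
E
```

```text
0.09 [ 0.4745 -0.0253  0.09  ] -0.23494336719771441 -0.025283691062837153
0.1 [ 0.4702 -0.0255  0.1   ] -0.22566079038314682 -0.02548142283628982
0.11 [ 0.4659 -0.0257  0.11  ] -0.21637821356857923 -0.02567915460974248
0.12 [ 0.4617 -0.0259  0.12  ] -0.20709563675401158 -0.02587688638319515
(np.float64(323.7980603308035), np.float64(268.05125837365256))
```

Emit:
{"name": "drive_tool", "arguments": {
  "steps": [
    [1.5,0.05,-0.1,0,0],
    [2,0.05,-0.1,0,0],
    [2,0.05,-0.1,0,0],
    [2,0.05,0,0,0],
    [2,0.05,0,0,0],
    [1,0,0,0,0],
    [0,0,0.5,0,0],
    [0,0,1,0,0],
    [0,0,0.8,0,0],
    [0,0,0.8,0,0]
  ]
}}

```text
time: 5.35
eef_pos: [0.4703, -0.0312, 0.0975]
tcp_rot: [0.012, 0.708, -0.012, 0.706]
contact_force: [-3.8, 0.6, 3.8]
opening: -0.003
```

Emit:
{"name": "drive_tool", "arguments": {
  "steps": [
    [0,0,0.7,0,0],
    [0,0,0.6,0,0],
    [0,0,0.6,0,0],
    [0,0,0.6,0,0],
    [0,0,0.6,0,0]
  ]
}}

```text
time: 5.85
eef_pos: [0.5013, -0.0322, 0.0964]
tcp_rot: [0.012, 0.707, -0.012, 0.707]
contact_force: [-2.8, 0.1, 2.2]
opening: 0.0
```

Emit:
{"name": "drive_tool", "arguments": {
  "steps": [
    [0,0,0.3,0,0],
    [0,0,0.3,0,0],
    [0,0,0.3,0,0]
  ]
}}

```text
time: 6.15
eef_pos: [0.5099, -0.0325, 0.0962]
tcp_rot: [0.012, 0.707, -0.012, 0.707]
contact_force: [-1.8, 0.9, 1.8]
opening: -0.001
```

Emit:
{"name": "drive_tool", "arguments": {
  "steps": [
    [0,0,0.3,0,0],
    [0,0,0.3,0,0]
  ]
}}

```text
time: 6.35
eef_pos: [0.5158, -0.0327, 0.0963]
tcp_rot: [0.012, 0.707, -0.012, 0.707]
contact_force: [-0.9, -0.2, 2.2]
opening: 0.001
```

Emit:
{"name": "drive_tool", "arguments": {
  "steps": [
    [0,0,0.2,0,0],
    [0,0,0.2,0,0]
  ]
}}

```text
time: 6.55
eef_pos: [0.5176, -0.0327, 0.0962]
tcp_rot: [0.012, 0.71, -0.012, 0.704]
contact_force: [-13.0, 0.0, 9.7]
opening: -0.001
```

Force jumped to 13 N at x=0.5176: the stop, as predicted. One more small press, then back off and up.

Emit:
{"name": "drive_tool", "arguments": {
  "steps": [
    [0,0,0.1,0,0],
    [0,0,0,0,0],
    [0,0,-1,0,0],
    [0,0,-2,0,0],
    [-1,0,-3,0,0],
    [-3,-1,-1,0,0],
    [-3,-2,0,0,1],
    [-3,-3,0,0,1],
    [-2,-3,0,0,1],
    [0,-4,0,0,1]
  ]
}}

```text
time: 7.55
eef_pos: [0.4482, -0.162, 0.2207]
tcp_rot: [0.01, 0.704, -0.013, 0.71]
contact_force: [1.4, 0.2, 0.0]
opening: 0.681
```

```bash
python3 - <<'E'
from h import *
go([.445,-.28,.16],90)
E
```

```text
t 7.55 pos [ 0.4482 -0.162   0.2207] yaw_y 88.08 q [-0.5606 -0.1602  2.066   0.0008  1.2258 -2.0982] F [1.3942 0.2227 0.0212] T [-0.0124  0.0198 -0.0075] open 0.681
tilt: x axis [ 0.0089 -0.0047 -0.9999]
shift cm [  6.1182 -11.7773   0.0211]
turn deg -1.92
```

Emit:
{"name": "drive_tool", "arguments": {
  "steps": [
    [0,-3,0,0,1],
    [0,-3,0.9,0,1],
    [1,-3,0.9,0,1],
    [1,-2.8,0.9,0,1],
    [1,0,0.9,0,1],
    [1,0,0,0,1],
    [0,0,0,0,1]
  ]
}}

```text
time: 8.25
eef_pos: [0.477, -0.2777, 0.1739]
tcp_rot: [0.013, 0.708, -0.011, 0.706]
contact_force: [0.4, -0.0, -0.0]
opening: 1.002
```

```bash
python3 - <<'E'
from h import *
go([.484,-.28,.1])
c=read_camera("wrist"); save(c,"w2"); print({k:v for k,v in c.items() if k!='frame'})
t=read_camera("top"); save(t,"t2",(250,120,430,240),4)
E
```

```text
t 8.25 pos [ 0.477  -0.2777  0.1739] yaw_y 88.04 q [-0.7112  0.0739  1.9298  0.0003  1.1422 -2.248 ] F [ 0.4382 -0.0207 -0.0309] T [ 0.0355 -0.0024 -0.0038] open 1.002
tilt: x axis [-0.0031  0.003  -1.    ]
shift cm [ 7.3902 -0.2233  0.7295]
{'vertical_fov': 61.218522235652365, 'cx': 324.2698818753231, 'cy': 203.17309196446766, 'eye': array([ 0.4025, -0.2753,  0.3159]), 'orientation': array([-0.1043, -0.1026,  0.687 ,  0.7118])}
```

View pics/w2.png

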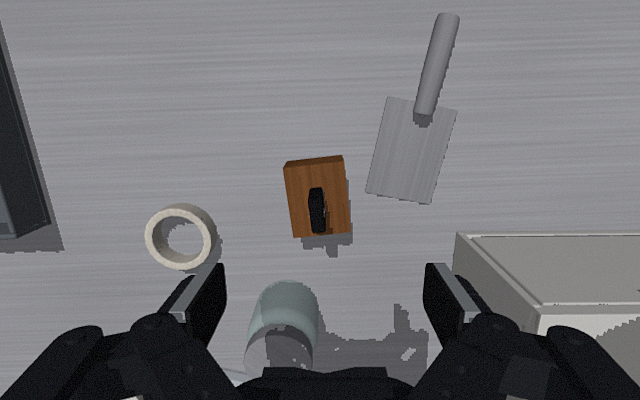

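Wrist view: key head at about (317,211), on block with corners around (284,163), (343,156), (352,232), (292,238); block and key slightly rotated. Now masks.

```bash
python3 - <<'E'
from h import *
c=read_camera("wrist"); im=c["frame"]; hsv=cv2.cvtColor(im,cv2.COLOR_RGB2HSV)
roi=np.zeros(im.shape[:2],np.uint8); roi[140:256,270:370]=1
blk=((hsv[...,0]<18)&(hsv[...,1]>100)&(hsv[...,2]>60)&(roi>0)).astype(np.uint8)
key=((im.max(2)<45)&(roi>0)).astype(np.uint8)
for n,m,z in(("blk",blk,.036),("key",key,.077)):
    cs=max(cv2.findContours(m,0,2)[0],key=cv2.contourArea)
    pts=np.array([onz(c,*p[0],z)[:2]*1000 for p in cs],np.float32)
    print(n,cv2.contourArea(cs),cv2.minAreaRect(cs),"mm",cv2.minAreaRect(pts),cs.reshape(-1,2).min(0),cs.reshape(-1,2).max(0))
v=hsv[...,2][205:240,300:340]; 
print(im.max(2)[180:240:3,304:332:2])
E
python3 - <<'E'
import sys; sys.path.insert(0,'.')
E
```

```text
blk 4374.0 ((317.4512023925781, 194.5609893798828), (76.74991607666016, 60.626914978027344), 83.6598129272461) mm ((481.9652099609375, -283.4580993652344), (68.78894805908203, 51.50029754638672), 4.55941104888916) [284 154] [351 235]
key 600.0 ((317.7307434082031, 207.84616088867188), (45.02460861206055, 15.876444816589355), 82.87498474121094) mm ((480.13800048828125, -282.8768310546875), (35.33385467529297, 11.8203706741333), 4.71294641494751) [309 185] [326 230]
[[111 115 107 102  94 111 104 108 110 106 104  95 104 105]
 [109 117 107 100  99 107 107 111 115 109  99 102 107 101]
 [104 119 112 108  36  14  21  13  16  33  96 100  98 108]
 [108 115 115  47  14  13  20  24  17  12  73 104  99 108]
 [109 113 120   6  14  17  21  22  16   0  49 112  97 111]
 [105 118 107  17   4  20  19  15  21  11  38 112 103 107]
 [101 115 115  23  22  17  22  27  27  12  31 103 103 103]
 [100 114 116  11  17  25  24  21  20   9  24  61 107  99]
 [101 107 113  24  31  19  16  20  21  22  23  59 108 101]
 [104 108 117  14  24  21  25  27  25  25  37  62  66  98]
 [101 102 118  61  18  23  22  26  16  25  44  36  55  67]
 [103 104 113 105  20  23  25  21  27  22  33  27  60  71]
 [106  99 106 111  20  27  32  28  18  10  23  21  61  76]
 [115 108 101 116  11  22  22  22  15  13  11  29  57  69]
 [111 106 101 121   0  25  17  27  19  24  16  30  66  66]
 [112 103  99 116  51  27  33  29  19  25  10  30  66  72]
 [109 102 101 109  92  22  27  16  24   1  12  37  67  67]
 [110 104 107 100 122  98  74  79  61  61  70  68  61  64]
 [108 103 101  94  95  99  94  96  99  95  99  94  95  93]
 [ 94  92  90  95  91  92  94  94  89  90  87  92  89  97]]
```

Key at about (0.484, -0.282), yaw +4.6°. Turn, centre and descend.

Emit:
{"name": "drive_tool", "arguments": {
  "steps": [
    [0,-0.2,0.35,-6.5,0.6],
    [0,-0.2,0.35,0,0.6],
    [1.5,0,0,0,0.6],
    [2,0,0,0,0.6],
    [2,0,0,0,0.6],
    [2,0,0,0,0.6],
    [2,0,0,0,0.6],
    [0,0,0,0,0.6]
  ]
}}

```text
time: 9.2
eef_pos: [0.4826, -0.2812, 0.0772]
tcp_rot: [-0.025, 0.709, 0.029, 0.705]
contact_force: [0.5, 0.3, -0.3]
opening: 0.596
```

```bash
python3 - <<'E'
from h import *
go([.484,-.282,.044],94.6)
E
```

```text
t 9.2 pos [ 0.4826 -0.2812  0.0772] yaw_y 94.42 q [-0.7091  0.2164  1.968   0.      0.9651 -2.357 ] F [ 0.5049  0.3029 -0.2553] T [-0.0401  0.0039  0.0406] open 0.596
tilt: x axis [-0.006   0.0051 -1.    ]
shift cm [ 3.3186 -0.1131  0.1473]
turn deg -0.18
```

Emit:
{"name": "drive_tool", "arguments": {
  "steps": [
    [1.1,0,0.1,0,0.6],
    [1.1,0,0,0,0.6],
    [1.1,-0.1,0,0,0.6],
    [0,0,0,0,0.6],
    [0,0,0,0,0.3],
    [0,0,0,0,0],
    [0,0,0,0,0],
    [0,0,0,0,0],
    [0,0,0,0,0],
    [0,0,0,0,0]
  ],
  "force": 60
}}

```text
time: 10.2
eef_pos: [0.4866, -0.2846, 0.049]
tcp_rot: [-0.028, 0.706, 0.027, 0.707]
contact_force: [-0.8, -0.7, 2.8]
opening: 0.116
```

```bash
python3 - <<'E'
from h import *
go([.484,-.282,.044],94.6)
E
```

```text
t 10.2 pos [ 0.4866 -0.2846  0.049 ] yaw_y 94.50 q [-0.7092  0.2659  1.9698 -0.      0.9047 -2.3585] F [-0.798  -0.7352  2.8266] T [0.0449 0.0284 0.011 ] open 0.116
tilt: x axis [ 0.001  -0.0008 -1.    ]
shift cm [ 0.5007  0.2785 -0.2344]
turn deg -0.10
```

Gripped (opening 0.116 ≈ 10 mm, about the head's thickness). Lift straight up.

Emit:
{"name": "drive_tool", "arguments": {
  "steps": [
    [-1,0,0,0,0],
    [-1.5,0,0,0,0],
    [-1.5,0,0,0,0],
    [-2,0,0,0,0],
    [-3,0,0,0,0],
    [-3,0,0,0,0],
    [-3,0,0,0,0],
    [-2,0,0,0,0],
    [0,0,0,0,0],
    [0,0,0,0,0]
  ],
  "force": 80
}}

```text
time: 11.2
eef_pos: [0.486, -0.2842, 0.219]
tcp_rot: [-0.028, 0.706, 0.027, 0.707]
contact_force: [-0.4, -0.1, -0.3]
opening: 0.109
```

```bash
python3 - <<'E'
from h import *
go([.562,-.031,.22],88.5)
c=read_camera("wrist"); save(c,"w3",(220,150,420,300),4)
E
```

```text
t 11.2 pos [ 0.486  -0.2842  0.219 ] yaw_y 94.49 q [-0.7093  0.0507  1.8679 -0.0001  1.2219 -2.3585] F [-0.435  -0.1306 -0.3468] T [ 0.0141 -0.0023  0.0223] open 0.109
tilt: x axis [ 0.0008 -0.0008 -1.    ]
shift cm [-0.119  24.6499  9.5569]
turn deg 5.99
```

View pics/w3.png

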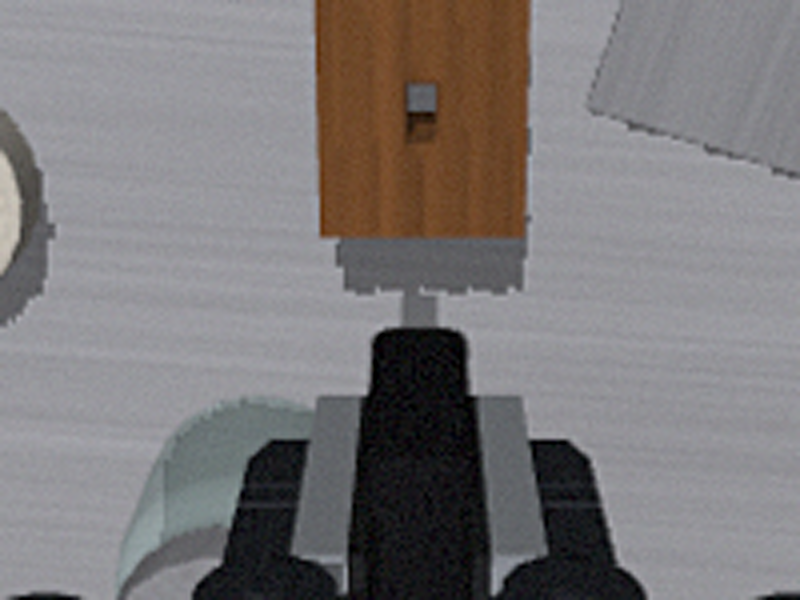

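Key is held upright: head front lower edge at px (325,231.8), blade tip at (325,222); wooden slot clear of it. Compute in-hand offsets.

```bash
python3 - <<'E'
from h import *
c=read_camera("wrist"); s=readout.get_state(); Rt=R.from_quat(s["tcp_rot"])
for n,p,z,o in(("tip",(325,222.3),.176,.0035),("bow",(325,231.8),.211,.014)):
    w=onz(c,*p,z); print(n,w, "in tool (mm), centre:",(Rt.inv().apply(w-s["eef_pos"])+[0,0,o])*1000)
im=c["frame"][150:300,220:420]
print(im.max(2)[66:86,94:116:2])
E
```

```text
tip [ 0.4781 -0.2836  0.176 ] in tool (mm), centre: [40.7663  0.4614 -3.5957]
bow [ 0.47   -0.2844  0.211 ] in tool (mm), centre: [ 5.7831  0.4244 -1.2758]
[[ 96 101  91  93  90  96  97  98  99 102  97]
 [ 94  95  91  98  92  96  96  94  91  97  98]
 [ 97  98  95  99 100  89  96 100  90  97  93]
 [102  99  97 102  99  96  96  99  98  95  97]
 [ 98 101 102 106 100  99 103 102  95  94  96]
 [ 99  96 100  95  99  98  96  99  96 102 100]
 [ 93  92  93  99  94 113  95  97  96  93  95]
 [117 118 121  98 104 140  99 104  89  92  90]
 [164 163 156 107 106 107 104 111 121 126 120]
 [163 158 164 129 106 105 106 113 169 164 159]
 [160 158 162 130 104 110  99 112 162 154 155]
 [159 160 159 130 107 109 106 105 168 160 156]
 [152 152 157 125 105 104 104 109 160 155 158]
 [158 158 157 123 107 106 107 108 157 155 153]
 [155 156 160 123 112 113 109 113 166 160 160]
 [165 143 141 102 101  98  96  99 149 145 158]
 [158  67  35  26  16  20  24  20  29  49 111]
 [ 82   7   4  17  12  20  12   7   5   0  20]
 [ 16  12  26  23  20  12  13  21  10  18  13]
 [  0  24  20  30  18  16  19  15  24  23  12]]
```

Emit:
{"name": "drive_tool", "arguments": {
  "steps": [
    [0,2,0.2,1,0],
    [0,2.6,0.8,1,0],
    [0,2.6,1,1,0],
    [0,2.6,1,1,0],
    [0,2.6,1,1,0],
    [0,2.6,1,1,0],
    [0,2.6,1,0,0],
    [0,2.6,1,0,0],
    [0,2.6,0.8,0,0],
    [0,2,0.6,0,0]
  ]
}}

```text
time: 12.3
eef_pos: [0.567, -0.0343, 0.2161]
tcp_rot: [0.009, 0.708, -0.009, 0.706]
contact_force: [-0.3, -0.3, -1.4]
opening: 0.115
```

```bash
python3 - <<'E'
from h import *
go([.562,-.031,.22],88.5)
c=read_camera("wrist"); save(c,"w4",(220,150,420,300),4)
E
```

```text
t 12.3 pos [ 0.567  -0.0343  0.2161] yaw_y 88.54 q [-0.239   0.0672  1.8559  0.0002  1.2224 -1.7844] F [-0.2528 -0.2759 -1.4471] T [-0.01    0.0138 -0.0145] open 0.115
tilt: x axis [-0.0037  0.0011 -1.    ]
shift cm [-0.3868  0.3161 -0.5127]
turn deg 0.04
```

View pics/w4.png

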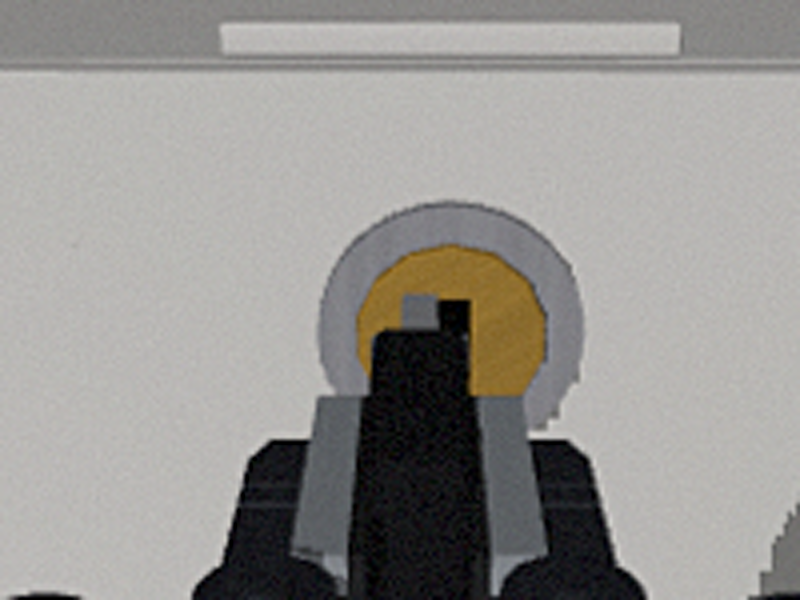

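Picture: flap flush with front (lip at top), plug circle cols 357–547 (centre col ≈452), slot corner visible at (455,300), blade at col 403–437: key is ~7 mm left (−y). Compute plug centre by circle fit.

```bash
cat >> h.py <<'E'
def lookplug(show=True):
    c=read_camera("wrist"); s=readout.get_state(); im=c["frame"]; hsv=cv2.cvtColor(im,cv2.COLOR_RGB2HSV)
    Rt=R.from_quat(s["tcp_rot"])
    m=((hsv[...,0]>12)&(hsv[...,0]<30)&(hsv[...,1]>110)&(hsv[...,2]>70)).astype(np.uint8)
    m[:, :260]=0; m[:,400:]=0
    cs=max(cv2.findContours(m,0,1)[0],key=cv2.contourArea).reshape(-1,2)
    w=np.array([onz(c,*p,.145)[:2] for p in cs])
    top=np.array([onz(c,u,v,.145)[:2] for u in np.unique(cs[:,0]) for v in [cs[cs[:,0]==u][:,1].min()-.5]])
    from scipy.optimize import least_squares
    r=least_squares(lambda q:np.hypot(*(top-q).T)-.0165,top.mean(0)+[.015,0],loss="soft_l1",f_scale=.0005)
    k=np.r_[r.x,.145]; print("plug centre",k,"rms",np.sqrt(np.mean(r.fun**2)),"n",len(top),"tool mm",Rt.inv().apply(k-s["eef_pos"])*1000)
    return c,s,Rt,k
E
python3 - <<'E'
from h import *
c,s,Rt,k=lookplug()
tz=s["eef_pos"][2]-.043
for n,p,z,o in(("shoulder",(220+420/4,150+295/4),tz+.005,.006),("bow",(220+420/4,150+330/4),tz+.035,.014)):
    w=onz(c,*p,z); print(n,"in tool (mm), centre:",(Rt.inv().apply(w-s["eef_pos"])+[0,0,o])*1000)
print("slot right edge/top",onz(c,220+470/4,150+300/4,.145))
ex=R.from_euler('z',-1.5,degrees=True).apply([1,0,0]); print("pred slot front px crop",[(a-b)*4 for a,b in zip(proj(c,k-.007*ex),(220,150))])
E
```

```text
plug centre [ 0.579  -0.0289  0.145 ] rms 0.00025473416261003417 n 46 tool mm [71.151   4.9755 12.0631]
shoulder in tool (mm), centre: [38.0303  2.4726 -1.4364]
bow in tool (mm), centre: [ 8.0543  2.3655 -0.2169]
slot right edge/top [ 0.573  -0.0228  0.145 ]
pred slot front px crop [np.float64(434.3693266797666), np.float64(295.49673927550646)]
```

Emit:
{"name": "drive_tool", "arguments": {
  "steps": [
    [0,0.3,0.6,0,0],
    [0.6,0,0.6,0,0],
    [0.6,0,0,0,0],
    [0,0,0,0,0],
    [0,0,0,0,0],
    [0,0,0,0,0]
  ]
}}

```text
time: 13.0
eef_pos: [0.5797, -0.0337, 0.2064]
tcp_rot: [0.009, 0.707, -0.01, 0.707]
contact_force: [-0.4, -0.0, 0.6]
opening: 0.116
```

```bash
python3 - <<'E'
from h import *
go()
c,s,Rt,k=lookplug(); go()
save(c,"w5",(260,160,400,265),5.7)
E
```

```text
t 13.0 pos [ 0.5797 -0.0337  0.2064] yaw_y 88.46 q [-0.2327  0.102   1.837  -0.      1.2025 -1.7766] F [-0.3651 -0.0383  0.5844] T [-0.0386 -0.0089  0.0156] open 0.116
tilt: x axis [ 0.0001 -0.0001 -1.    ]
plug centre [ 0.5791 -0.029   0.145 ] rms 0.00025546393672776696 n 50 tool mm [61.5719  4.609  -0.8031]
t 13.05 pos [ 0.5798 -0.0336  0.2066] yaw_y 88.47 q [-0.2325  0.1018  1.8369 -0.      1.2025 -1.7766] F [-0.2628  0.8625 -0.2031] T [-0.0194 -0.023  -0.0341] open 0.116
tilt: x axis [ 0.0004 -0.0001 -1.    ]
```

View pics/w5.png

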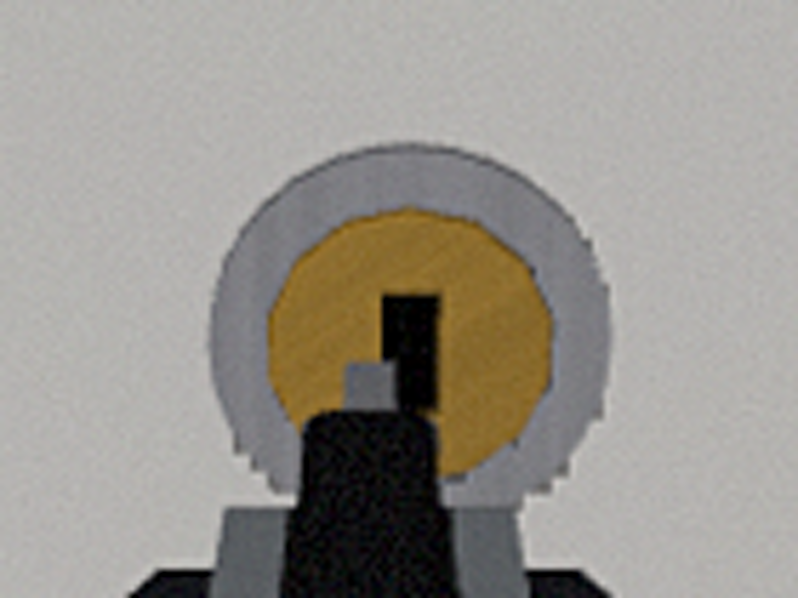

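Slot at crop cols 382–440, rows 294–412 (centre (411,353)); blade shoulder at row 362, cols 345–396 (centre 370.5). Yaw agrees.

```bash
python3 - <<'E'
from h import *
c=read_camera("wrist"); s=readout.get_state(); Rt=R.from_quat(s["tcp_rot"])
px=lambda u,v:(260+u/5.7,160+v/5.7)
k=onz(c,*px(411,353),.145); k1=onz(c,*px(411,294),.145);k2=onz(c,*px(411,412),.145)
print("slot",k,"len",np.linalg.norm(k1-k2))
K=Rt.inv().apply(k-s["eef_pos"])*1000
for dz in (0,.002,-.002):
    z=s["eef_pos"][2]-.043+.005+dz
    S=(Rt.inv().apply(onz(c,*px(370.5,362),z)-s["eef_pos"])+[0,0,.006])*1000
    B=(Rt.inv().apply(onz(c,*px(370.5,412),z+.030)-s["eef_pos"])+[0,0,.014])*1000
    print(dz,"shoulder centre",S,"bow",B,"shift needed mm",K-S)
E
```

```text
slot [ 0.5797 -0.0283  0.145 ] len 0.014096768088675134
0 shoulder centre [37.9952  0.6192 -2.0444] bow [ 7.9912  0.5603 -0.7841] shift needed mm [23.694   4.5928  1.7587]
0.002 shoulder centre [35.9947  0.6153 -2.79  ] bow [ 5.9907  0.5565 -1.5891] shift needed mm [25.6945  4.5967  2.5043]
-0.002 shoulder centre [39.9956  0.623  -1.2988] bow [9.9917 0.5641 0.0209] shift needed mm [21.6936  4.589   1.0131]
```

Emit:
{"name": "drive_tool", "arguments": {
  "steps": [
    [0,0.46,0.17,0,0],
    [0.5,0,0,0,0],
    [0.5,0,0,0,0],
    [0.4,0,0,0,0],
    [0,0,0,0,0],
    [0,0,0,0,0],
    [0,0,0,0,0]
  ]
}}

```text
time: 13.8
eef_pos: [0.5817, -0.0288, 0.1925]
tcp_rot: [0.009, 0.707, -0.009, 0.707]
contact_force: [0.0, 0.6, -0.5]
opening: 0.112
```

```bash
python3 - <<'E'
from h import *
go()
c,s,Rt,k=lookplug(); save(c,"w6",(260,160,400,265),5.7)
E
```

```text
t 13.8 pos [ 0.5817 -0.0288  0.1925] yaw_y 88.49 q [-0.2236  0.1191  1.8449  0.      1.1773 -1.7681] F [ 0.0333  0.5802 -0.5016] T [ 0.0053 -0.0877 -0.022 ] open 0.112
tilt: x axis [ 0.0003 -0.0001 -1.    ]
plug centre [ 0.5791 -0.0289  0.145 ] rms 0.00024289367490925573 n 53 tool mm [47.6021 -0.1505 -2.6973]
```

View pics/w6.png

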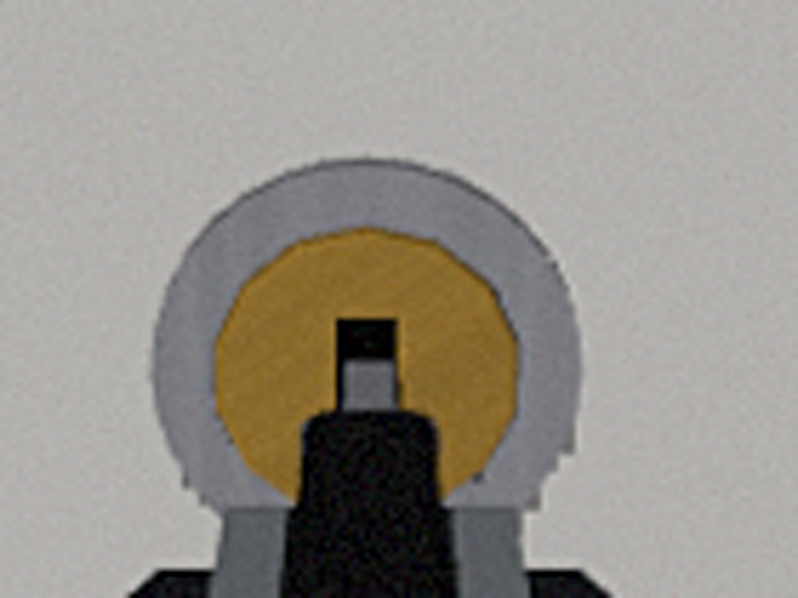

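Nearly aligned: slot cols 337–397, front at row 318; blade cols 344–397, shoulder row 362. Compute the last correction.

```bash
python3 - <<'E'
from h import *
c=read_camera("wrist"); s=readout.get_state(); Rt=R.from_quat(s["tcp_rot"])
px=lambda u,v:(260+u/5.7,160+v/5.7)
K=Rt.inv().apply(onz(c,*px(367,318),.145)-s["eef_pos"])*1000+[0,0,7]
for dz in (0,.002,-.002):
    z=s["eef_pos"][2]-.038+dz
    S=(Rt.inv().apply(onz(c,*px(370.5,362),z)-s["eef_pos"])+[0,0,.006])*1000
    print(dz,K,"shoulder centre",S,"shift needed mm",K-S)
E
```

```text
0 [47.6183  0.3396 -2.2678] shoulder centre [37.9958  0.6836 -1.9829] shift needed mm [ 9.6225 -0.3441 -0.2849]
0.002 [47.6183  0.3396 -2.2678] shoulder centre [35.9955  0.6797 -2.7288] shift needed mm [11.6229 -0.3401  0.461 ]
-0.002 [47.6183  0.3396 -2.2678] shoulder centre [39.9962  0.6876 -1.237 ] shift needed mm [ 7.6221 -0.348  -1.0308]
```

Emit:
{"name": "drive_tool", "arguments": {
  "steps": [
    [0.2,-0.03,-0.01,0,0],
    [0.3,0,0,0,0],
    [0.3,0,0,0,0],
    [0,0,0,0,0]
  ]
}}

```text
time: 14.3
eef_pos: [0.581, -0.029, 0.1835]
tcp_rot: [0.009, 0.708, -0.009, 0.707]
contact_force: [-0.6, 0.3, -0.1]
opening: 0.114
```

Emit:
{"name": "drive_tool", "arguments": {
  "steps": [
    [0.2,0,0,0,0],
    [0.2,0,0,0,0],
    [0,0,0,0,0]
  ]
}}

```text
time: 14.6
eef_pos: [0.5813, -0.029, 0.1799]
tcp_rot: [0.009, 0.707, -0.009, 0.707]
contact_force: [0.2, 0.6, -0.8]
opening: 0.113
```

Emit:
{"name": "drive_tool", "arguments": {
  "steps": [
    [0.2,0,0,0,0],
    [0.2,0,0,0,0],
    [0,0,0,0,0]
  ]
}}

```text
time: 14.9
eef_pos: [0.5816, -0.0291, 0.1781]
tcp_rot: [0.009, 0.707, -0.009, 0.707]
contact_force: [-2.4, 1.1, 5.8]
opening: 0.113
```

Blade in the slot; 5.8 N at 10 mm depth is the first pin. Press with small wiggles.

Emit:
{"name": "drive_tool", "arguments": {
  "steps": [
    [0.2,0,0,1,0],
    [0.2,0,0,-1,0],
    [0.2,0,0,-1,0],
    [0.2,0,0,1,0]
  ]
}}

```text
time: 15.3
eef_pos: [0.5803, -0.0291, 0.1692]
tcp_rot: [0.009, 0.708, -0.009, 0.706]
contact_force: [-4.5, 0.5, 5.5]
opening: 0.114
```

Emit:
{"name": "drive_tool", "arguments": {
  "steps": [
    [0.2,0,0,1,0],
    [0.2,0,0,-1,0],
    [0,0,0,-1,0],
    [0,0,0,1,0]
  ]
}}

```text
time: 15.7
eef_pos: [0.5815, -0.0294, 0.166]
tcp_rot: [0.009, 0.707, -0.01, 0.707]
contact_force: [-3.0, 0.1, 6.0]
opening: 0.114
```

Emit:
{"name": "drive_tool", "arguments": {
  "steps": [
    [0.2,0,-0.03,1,0],
    [0.2,0,0,-1,0],
    [0.1,0,0,-1,0],
    [0.1,0,0,1,0]
  ]
}}

```text
time: 16.1
eef_pos: [0.582, -0.0296, 0.1608]
tcp_rot: [0.009, 0.706, -0.01, 0.708]
contact_force: [-4.5, 0.3, 10.0]
opening: 0.114
```

Emit:
{"name": "drive_tool", "arguments": {
  "steps": [
    [0.15,0,0,1,0],
    [0.1,0,0,-1,0],
    [0,0,0,-1,0],
    [0,0,0,1,0]
  ]
}}

```text
time: 16.5
eef_pos: [0.5819, -0.0296, 0.158]
tcp_rot: [0.009, 0.706, -0.01, 0.708]
contact_force: [-2.1, -0.9, 6.4]
opening: 0.112
```

Emit:
{"name": "drive_tool", "arguments": {
  "steps": [
    [0.1,0,0,1,0],
    [0.1,0,0,-1,0],
    [0,0,0,-1,0],
    [0,0,0,1,0]
  ]
}}

```text
time: 16.9
eef_pos: [0.582, -0.0296, 0.1579]
tcp_rot: [0.009, 0.707, -0.01, 0.708]
contact_force: [-6.4, -0.3, 13.0]
opening: 0.108
```

Emit:
{"name": "drive_tool", "arguments": {
  "steps": [
    [0.1,0,0,1,0],
    [0.1,0,0,-1,0],
    [0,0,0,-1,0],
    [0,0,0,1,0]
  ]
}}

```text
time: 17.3
eef_pos: [0.5821, -0.0296, 0.1579]
tcp_rot: [0.008, 0.707, -0.01, 0.707]
contact_force: [-9.2, 0.9, 20.0]
opening: 0.109
```

Force climbs 13→20 N with no travel at z=0.158, where the tip is expected 30 mm down: looks home. Check for slip in the hand numerically (head edge row was ≈232).

```bash
python3 - <<'E'
from h import *
go()
c=read_camera("wrist"); im=c["frame"].max(2)
print(im[205:240,319:331:2].tolist())
save(c,"w7",(260,160,400,265),5.7)
E
```

```text
t 17.3 pos [ 0.5821 -0.0296  0.1579] yaw_y 88.53 q [-0.2241  0.1561  1.871  -0.0016  1.1129 -1.7687] F [-9.1888  0.8533 20.0442] T [0.1191 1.7725 0.0058] open 0.109
tilt: x axis [ 0.0012 -0.0017 -1.    ]
[[78, 85, 89, 92, 89, 85], [106, 109, 110, 121, 120, 112], [123, 126, 129, 126, 117, 129], [119, 124, 126, 126, 120, 126], [124, 126, 122, 127, 128, 125], [125, 127, 120, 127, 122, 125], [117, 123, 123, 121, 116, 122], [125, 122, 129, 121, 120, 124], [123, 124, 124, 125, 121, 122], [121, 120, 124, 122, 127, 120], [128, 118, 124, 123, 122, 129], [124, 127, 123, 125, 124, 127], [123, 125, 130, 127, 128, 126], [127, 125, 120, 107, 108, 120], [113, 108, 101, 103, 100, 99], [95, 105, 122, 133, 128, 107], [121, 135, 145, 143, 145, 145], [145, 136, 136, 129, 134, 137], [132, 135, 134, 138, 129, 133], [132, 138, 133, 134, 130, 124], [133, 135, 130, 131, 136, 129], [133, 135, 130, 126, 129, 129], [137, 129, 127, 133, 130, 135], [132, 126, 131, 130, 133, 133], [127, 129, 129, 135, 128, 133], [136, 140, 138, 138, 141, 133], [120, 119, 128, 123, 123, 123], [29, 20, 19, 29, 27, 27], [16, 14, 7, 13, 18, 19], [4, 25, 12, 12, 4, 4], [12, 16, 13, 22, 16, 14], [18, 12, 23, 13, 5, 19], [6, 17, 9, 10, 17, 7], [23, 20, 16, 8, 15, 26], [12, 22, 21, 15, 12, 20]]
```

View pics/w7.png

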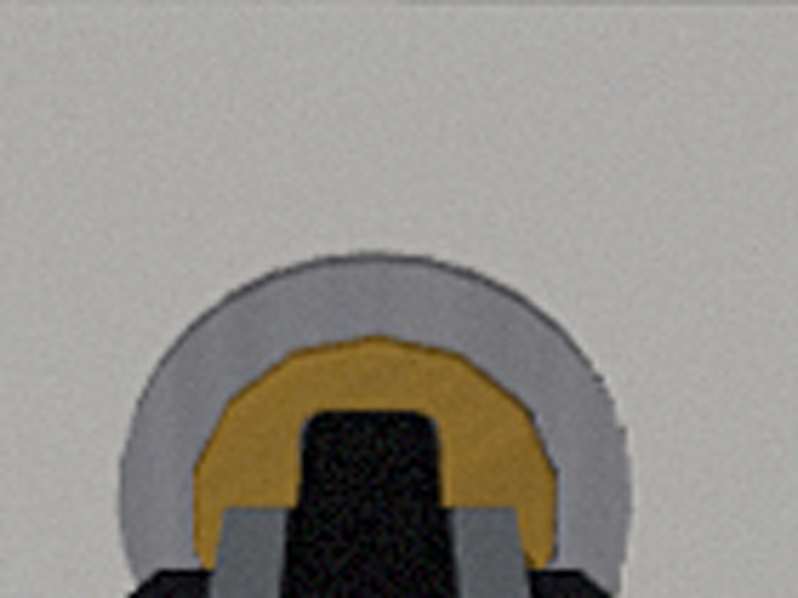

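Head edge still at row 232 (no slip), head sits right over the plug with no blade showing; tip depth ≈30 mm. Ease the press, then turn about the key's axis.

Emit:
{"name": "drive_tool", "arguments": {
  "steps": [
    [-0.2,0,0,0,0],
    [0,0,0,0,0],
    [0,0,0,0,0]
  ],
  "force": 100
}}

```text
time: 17.65
eef_pos: [0.582, -0.0296, 0.158]
tcp_rot: [0.008, 0.706, -0.01, 0.708]
contact_force: [-5.7, -0.9, 14.1]
opening: 0.107
```

Emit:
{"name": "drive_tool", "arguments": {
  "steps": [
    [0,-0.03,-0.01,8,0],
    [0,-0.03,-0.01,8,0],
    [0,-0.03,-0.01,8,0],
    [0,0,0,0,0]
  ]
}}

```text
time: 18.05
eef_pos: [0.5816, -0.0306, 0.158]
tcp_rot: [0.156, 0.689, -0.157, 0.69]
contact_force: [-6.4, -0.5, 14.2]
opening: 0.109
```

```bash
python3 -c "
from h import *
go()"
```

```text
t 18.05 pos [ 0.5816 -0.0306  0.158 ] yaw_y 64.41 q [-0.226   0.1548  1.8723 -0.0018  1.1126 -1.3493] F [-6.4017 -0.4971 14.2072] T [-0.0623  1.1469  0.0131] open 0.109
tilt: x axis [ 0.0015 -0.002  -1.    ]
```

Emit:
{"name": "drive_tool", "arguments": {
  "steps": [
    [0,-0.03,-0.01,8,0],
    [0,-0.03,-0.01,8,0],
    [0,-0.03,-0.01,8,0],
    [0,-0.03,-0.01,8,0],
    [0,0,0,0,0]
  ]
}}

```text
time: 18.55
eef_pos: [0.5805, -0.0312, 0.158]
tcp_rot: [0.34, 0.619, -0.341, 0.62]
contact_force: [-6.1, -0.2, 13.8]
opening: 0.107
```

```bash
python3 -c "
from h import *
go()"
```

```text
t 18.55 pos [ 0.5805 -0.0312  0.158 ] yaw_y 32.42 q [-0.2275  0.1526  1.8747 -0.0018  1.1123 -0.7925] F [-6.1432 -0.2253 13.8276] T [-0.0742  1.1337  0.0689] open 0.107
tilt: x axis [ 0.0015 -0.002  -1.    ]
```

56° done, torque rising mildly (0.07). Continue.

Emit:
{"name": "drive_tool", "arguments": {
  "steps": [
    [0,-0.03,-0.01,8,0],
    [0,-0.03,-0.01,8,0],
    [0,-0.03,-0.01,8,0],
    [0,-0.03,-0.01,8,0],
    [0,0,0,0,0],
    [0,0,0,0,0]
  ]
}}

```text
time: 19.15
eef_pos: [0.5797, -0.0312, 0.158]
tcp_rot: [0.498, 0.501, -0.497, 0.503]
contact_force: [-5.5, 0.3, 13.9]
opening: 0.112
```

```bash
python3 -c "
from h import *
go()"
```

```text
t 19.15 pos [ 0.5797 -0.0312  0.158 ] yaw_y 0.55 q [-0.228   0.1501  1.8775 -0.0013  1.111  -0.237 ] F [-5.4696  0.2558 13.8938] T [-0.0368  0.9884  0.0926] open 0.112
tilt: x axis [ 0.0026 -0.0018 -1.    ]
```

Emit:
{"name": "drive_tool", "arguments": {
  "steps": [
    [0,-0.02,0,4,0],
    [0,0,0,2,0],
    [0,0,0,0,0],
    [0,0,0,0,0]
  ]
}}

```text
time: 19.55
eef_pos: [0.5797, -0.0311, 0.158]
tcp_rot: [0.524, 0.474, -0.523, 0.477]
contact_force: [-4.7, 0.5, 12.5]
opening: 0.109
```

```bash
python3 -c "
from h import *
go()"
```

```text
t 19.55 pos [ 0.5797 -0.0311  0.158 ] yaw_y -5.45 q [-0.2279  0.1498  1.8779 -0.0008  1.1101 -0.1324] F [-4.7295  0.4671 12.5466] T [0.0675 0.7739 0.084 ] open 0.109
tilt: x axis [ 0.0035 -0.0016 -1.    ]
```

Emit:
{"name": "drive_tool", "arguments": {
  "steps": [
    [0,0,0,2,0],
    [0,0,0,2,0],
    [0,0,0,0,0],
    [0,0,0,0,0]
  ]
}}

```text
time: 19.95
eef_pos: [0.5796, -0.031, 0.158]
tcp_rot: [0.54, 0.456, -0.539, 0.458]
contact_force: [-4.7, 0.9, 12.7]
opening: 0.111
```

```bash
python3 -c "
from h import *
go()"
```

```text
t 19.95 pos [ 0.5796 -0.031   0.158 ] yaw_y -9.42 q [-0.2278  0.1498  1.8779 -0.0009  1.1104 -0.063 ] F [-4.6532  0.922  12.7131] T [0.1293 0.8285 0.2497] open 0.111
tilt: x axis [ 0.0032 -0.0016 -1.    ]
```

Torque jumped 0.08→0.25 N m at 98° of hand turn (86° + play 8.6°): the stop. Final check with one composite picture plus a comparison of bystanders before/after.

```bash
python3 - <<'E'
from h import *
w=read_camera("wrist"); s=read_camera("scene"); t=read_camera("top")
A=cv2.resize(w["frame"][130:290,220:420],(400,320),interpolation=2)
B=cv2.resize(s["frame"][150:310,180:380],(400,320),interpolation=2)
C=cv2.resize(t["frame"][120:260,180:480],(600,280),interpolation=2)
im=np.zeros((600,800,3),np.uint8); im[:320,:400]=A; im[:320,400:]=B; im[320:,:600]=C
cv2.imwrite("pics/fin.png",im[:,:,::-1])
for n,c in(("scene",s),("top",t)):
    o=cv2.imread(f"pics/{n}0.png")[:,:,::-1]
    d=cv2.absdiff(o,c["frame"]).max(2)
    if n=="top": print({k:int((d[v[1]:v[3],v[0]:v[2]]>50).sum()) for k,v in dict(saucer=(193,200,237,245),torch=(185,158,205,210),pot=(243,225,260,245),spat=(358,205,388,265),tape=(430,185,458,212),jar=(400,152,428,185)).items()})
    print(n,(d>50).sum())
go()
E
```

```text
scene 26871
{'saucer': 446, 'torch': 0, 'pot': 13, 'spat': 9, 'tape': 547, 'jar': 167}
top 25863
t 20.1 pos [ 0.5797 -0.031   0.158 ] yaw_y -9.42 q [-0.2278  0.1498  1.8779 -0.0009  1.1104 -0.063 ] F [-4.3415  1.1702 12.2594] T [0.0294 0.8867 0.216 ] open 0.109
tilt: x axis [ 0.0033 -0.0016 -1.    ]
```

View pics/fin.png

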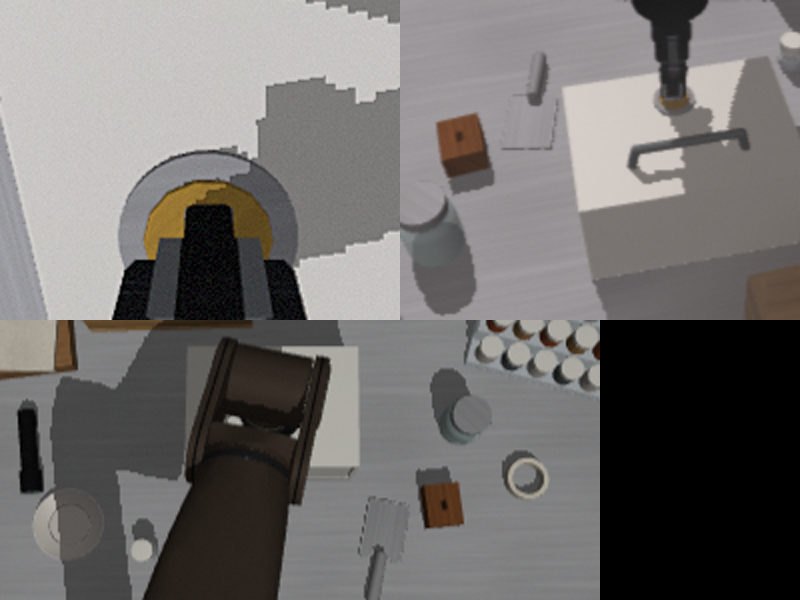

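The composite shows the head still square in the pads over the plug at (210,210), the flap flush with the box front in the scene view, and the bystanders in place; the saucer, tape and jar differences look like moved shadows. Hand in.

```bash
python3 -c "
from plant import sign_off
print(sign_off())"
```

```text
the job is handed in; nothing more can be done
None
```

The job was handed in at about 20 s of the allowed 72 s. The flap is shut, the key is home in the lock, and the lock is held turned with the key still gripped.

- **Flap:** I pushed it until it hit its stop, where the force jumped to 13 N. It was flush with the box front in the wrist view after the push. The scene view at the end shows nothing standing out, but the arm hid much of the front from above.
- **Key:** I lifted it out of the block and pressed it past both pins with small wiggles. It stopped at a depth of about 30 mm, where the force rose from 13 to 20 N with no further travel. The head's edge had not moved in the wrist picture, so it did not slip in the grip.
- **Lock:** I turned the hand 98° clockwise. The torque jumped from 0.08 to about 0.22–0.25 N m, above the 0.12 N m the spring gives at the stop, so I take it to be at the stop. I inferred the lock angle from this, because the key hides the slot. The last reading still showed 0.22 N m of turn and 12 N of downward press.
- **Other things on the table:** In the final picture they look unmoved. The pixel comparison flagged the saucer, tape and jar, which I put down to changed shadows. The torch, pot and spatula showed almost no change.

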